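# Fit the keyed crank to the paint mixer

### The job

Fit the crank with the red knob onto the upright drive shaft of the green hand-cranked paint mixer: turn it so that the keyway in its hub lines up with the red key on the shaft, slide it down until the hub sits fully home, flat on the steel collar, and let go. Leave the blue-knobbed crank and the yellow paint jar where they stand.

Things in the scene. Friction and masses are not known exactly. Their poses are not given: they have to be found in the camera images.
- crank: RED-knobbed crank, 300 g, flat on the table, knob up. Hub: block x -31 to 34, y -23 to 23 (grip across y), z 0 to 24 mm. Origin on the bore axis at the underside, z up. Through bore: octagon, 26 across flats, with a keyway 15 wide on the +x (knob) side out to x 24. Arm 20 wide, z 12 to 20, along +x to the knob at x 95 (22 across, top z 54). Balances near x 10.
- shaft_seat (a point): On the upright shaft's axis, at the top of the steel collar (60 mm wide, 82 above table, 12 above the fixed green gearbox of 150 x 130) where the hub rests. z up, x towards the red key. Shaft: 18 wide, 45 tall, top 16 tapers to 8. Key: out to 20 from the axis, 7 wide, 23 tall, roof-shaped top. Shaft turns stiffly (0.8 N m). Mixer column, 186 tall, begins 140 to its +y (left).
- spare_crank: Crank with the BLUE knob: same outer shape, size and frame as the red one, but a plain bore without keyway, so it cannot go down over the key. It lies flat on the table; leave it alone.
- paint_jar: Closed YELLOW paint jar with white cap, 66 mm across, 100 mm high, standing on the table; origin at the centre of its underside. Leave it alone.
Not all that is in view belongs to the job. Leave any purple look-alike of the crank alone.

How it is judged:
By the outcome, as a careful person would: the job done as asked, in the order asked, and still so for the second after the job is handed in, with the robot touching nothing.
It also fails if it takes over 40 s, if anything falls off the work surface, if the arm or the gripper's body presses on something with over 40 N, if the wrist force passes 120 N, or if a joint passes its speed limit or range.

### The arm

A 6-joint arm with a two-finger parallel gripper is mounted at the origin on the work surface. World frame = base frame: x ahead of the robot, y to its left, z up, the work surface at z = 0. Lengths are in mm, angles in rad, forces in N, time in s.
With the tool pointing down it reaches from about 300 to 775 mm from the base axis. Payload 14.6 kg.
Tool frame: the origin (TCP) lies between the finger pads; the fingertips stand ahead of it and the grasp point (between the pads) lies 11 mm behind it (manip.finger_overhang is the z of the fingertips in the tool frame, in mm); z points along the fingers, y is the line along which they close (so a half turn about z gives the same grasp; the last joint's range is limited). The gripper opens to 94 mm and grips with 3 to 60 N. Pads are 16 mm wide; open, the fingers measure 119 mm over their backs; the gripper's body (75 mm by 177 mm) begins 78 mm behind the grasp point.
Start: joints at [-1.264, 0.3, 1.521, -0, 1.321, -0.067], TCP at [200.828, -512.013, 213.446] pointing down, gripper open.
Joint ranges: [-3.03, 3.03], [-0.79, 2.21], [0.23, 2.52], [-1.04, 4.18], [0, 3.07], [-2.55, 2.55]. Speed limits (rad/s): [2.22, 2.22, 2.57, 3.14, 3.14, 3.14].

### API

Orientations are given as [roll, pitch, yaw] about the fixed x, y, z axes, in that order (R = Rz(yaw) Ry(pitch) Rx(roll)).
In Python, from cell import manip gives the robot as it stands.
- The arm moves only by the tool jog_arm, never from a script. Its argument "series" is a list of rows, each a list of 7 numbers: the shift along the world's x, y, z as a fraction of full scale, then the turn, a rotation vector about the world's x, y, z as a fraction of full scale, then the closure, from 0 (fully open) to 1 (shut). In form: [[dx, dy, dz, wx, wy, wz, fingers], ...]. A call has 1 to 8 rows; each row is the pose to reach, as a shift and turn from the pose commanded when the call began; what a row does not reach only later rows make up. Full scale, the value 1, is 120 mm for a shift and 90 degrees for a turn. A row lasts 1/12 s, in which the tool goes at most 41.7 mm and 7.16 degrees, less where a joint would pass 70% of its speed; a pose out of reach is approached as far as the arm can. A call with a number of a shift or a turn outside -1 to 1 is refused whole. A call with a gripper value outside its range is refused whole. The fingers move at their own pace and stop on an object; "grip_force" is the grip in N (left out, the last holds). Time passes only in rows, so rows that repeat a pose let the fingers close. It gives the time, the measured TCP pose, the force, the opening and the grip force at its end, in the units of the state.
- manip.read_state(): the state, without advancing time (a new reading comes with each control period).
- manip.camera(name): name is "side" or "top"; returns a dict with "frame" (480x640x3 uint8, red, green, blue), "vfov" (degrees; the focal length in pixels is half the picture's height over the tangent of half this angle, whatever the lens; pixels are square), "cx", "cy" (the principal point, pixels), "R" (3x3) and "t" (3): a world point X has camera coordinates R X + t. Camera axes: x right, y down, z forward; pixel columns grow to the right and rows downward; lengths in mm; the calibration is good to about 2 mm. A picture is of the moment at which its call begins. There is no depth.
- manip.sign_off(): hands the job in; it is judged then, once.
The state is a dict: "clock": time; "joints": joint angles; "qd": joint speeds; "effort": joint torques, N m; "eef_pos": TCP position; "eef_rot": TCP orientation; "wrist_force": force on the tool from outside, world axes, zero at the start; "moment": the same for the moment, N m; "finger_gap": finger opening in mm; "finger_force": force on a finger pad.
Only numpy, scipy, OpenCV 4.12 (cv2) and the standard library are available. Lean on these libraries where they do the work, as an engineer would, in place of code of your own. Each camera call takes 0.05 s, during which the arm holds its last target. There are 200 camera calls.

## Working session

There is one attempt and no reset: what is moved stays moved. The work goes in short steps, Python scripts to look and compute and a tool call to move; the robot and the scene stay as the last step left them, time stands still between calls to the robot, and variables do not carry over. Pictures are saved under pics/ and viewed, at most 10 in all, crops included, and the job is handed in when it is done.

Besides the shell and the picture viewer there is one more tool, called after "Call:" by a JSON object that holds its "op" and its "data", one argument or row to a line. jog_arm: Moves the arm, as the interface text tells. Its arguments: {"type":"object","properties":{"series":{"type":"array"},"grip_force":{"type":"number"}},"required":["series"]}

```bash
mkdir -p pics; cat > h.py <<'E'
import numpy as np, cv2, pickle
from cell import manip
def snap(n,tag):
    c=manip.camera(n); pickle.dump(c,open(f'pics/{tag}.pkl','wb'))
    cv2.imwrite(f'pics/{tag}.png',c['frame'][:,:,::-1]); return c
def load(tag): return pickle.load(open(f'pics/{tag}.pkl','rb'))
def ray(c,uv):
    f=240/np.tan(np.radians(c['vfov'])/2); R=np.array(c['R']);t=np.array(c['t'])
    d=R.T@np.array([(uv[0]-c['cx'])/f,(uv[1]-c['cy'])/f,1]); return -R.T@t,d/np.linalg.norm(d)
def tri(c1,a,c2,b):
    p,d=ray(c1,a);q,e=ray(c2,b)
    s=np.linalg.lstsq(np.array([d,-e]).T,q-p,rcond=None)[0]
    A=p+s[0]*d;B=q+s[1]*e; return (A+B)/2,np.linalg.norm(A-B)
def atz(c,uv,z):
    p,d=ray(c,uv); return p+d*(z-p[2])/d[2]
def proj(c,X):
    f=240/np.tan(np.radians(c['vfov'])/2); x=np.array(c['R'])@np.array(X)+c['t']
    return f*x[:2]/x[2]+[c['cx'],c['cy']]
E
python3 - <<'E'
from h import *
for n in('top','side'):
    c=snap(n,n+'0'); print(n,c['vfov'],c['cx'],c['cy'],ray(c,(320,240)))
print(manip.read_state(), manip.finger_overhang)
E
```

```text
top 57.59586616009007 319.742885913211 237.0471252315942 (array([389.02057227, -41.47187443, 895.49454705]), array([ 0.20808001,  0.01886184, -0.97792993]))
side 48.4996788562117 324.5285569282797 233.04838237433395 (array([ 488.37958056, 1021.73539651,  765.44220933]), array([ 0.06511642, -0.83279221, -0.54974265]))
{'clock': 0.1, 'joints': array([-1.26362364e+00,  3.00386039e-01,  1.52151400e+00, -1.12786621e-05,
        1.32072115e+00, -6.66111114e-02]), 'qd': array([-0.0002674 ,  0.00067238, -0.00212033,  0.00113512,  0.00208267,
        0.00024035]), 'effort': array([-8.51491762e-06, -5.32648087e+01, -3.53284621e+01,  7.09433248e-02,
        2.34568800e-02, -5.48014020e-05]), 'eef_pos': array([ 200.74613398, -511.80723358,  212.96136831]), 'eef_rot': array([-3.14056568e+00, -5.75602807e-05,  3.73786566e-01]), 'wrist_force': array([-0.60592544,  0.23228557, -0.84134609]), 'moment': array([-0.00499927, -0.00752191, -0.03845505]), 'finger_force': 0.0, 'finger_gap': 93.84239168388056} 8.0
```

View pics/top0.png

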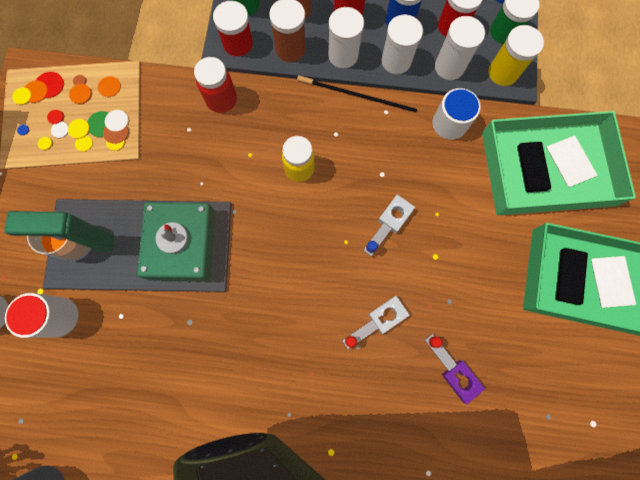

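View pics/side0.png

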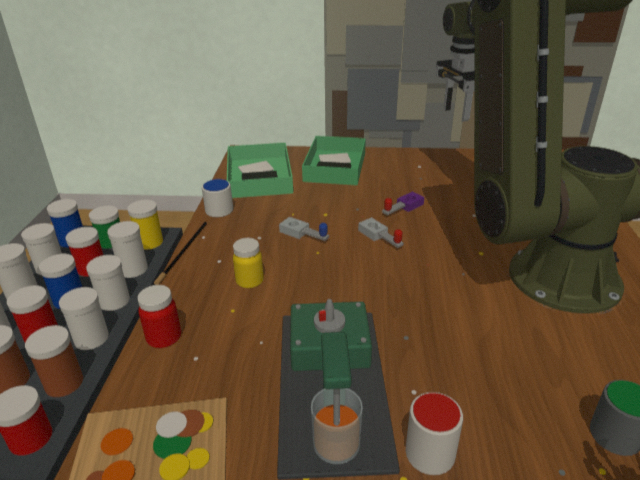

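The top view shows the steel hub with the red knob at (389,315), knob (350,341). Look-alikes are the purple crank at (463,381), whose knob is also red at (436,341), and the blue-knobbed crank at (398,212). The mixer shaft is at (172,236). In the side view the red crank's hub is at (374,229) and its knob at (398,236), and the shaft is at (329,312). I choose the steel one with the red knob and keyway, and check it in crops.

```bash
python3 - <<'E'
from h import *
t=load('top0')['frame'][:,:,::-1]; s=load('side0')['frame'][:,:,::-1]
def cr(im,x,y,w,h,k): return cv2.resize(im[y:y+h,x:x+w],None,fx=k,fy=k,interpolation=cv2.INTER_CUBIC)
a=cr(t,336,285,80,60,5); b=cr(t,130,195,80,60,5); c=cr(s,350,210,64,48,6.25); d=cr(s,298,290,64,48,6.25)
cv2.imwrite('pics/crops.png',np.vstack([np.hstack([a,b]),np.hstack([c,d])]))
E
```

```text
(no output)
```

View pics/crops.png

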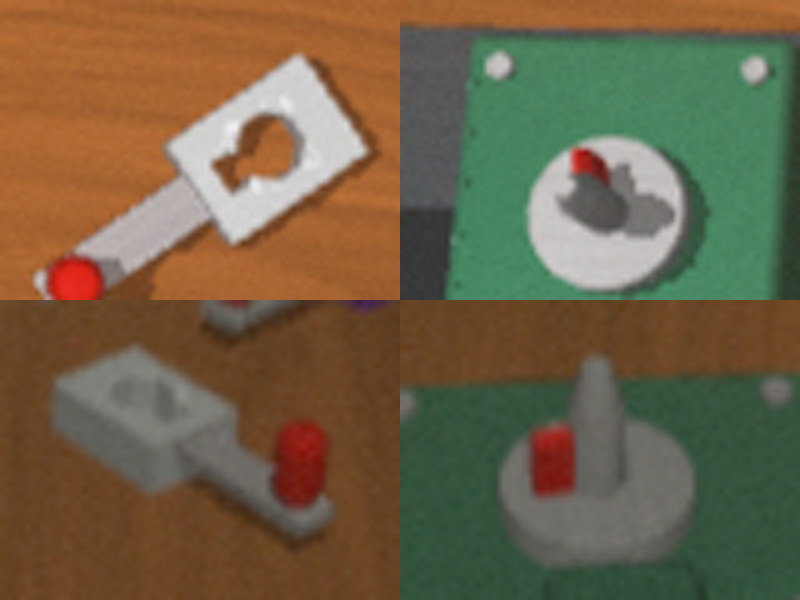

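The crop confirms the steel crank has a keyway on its knob side. The key on the shaft is at crop (580,155) from the top and (553,460) from the side. Next I triangulate.

```bash
python3 - <<'E'
from h import *
np.set_printoptions(precision=1,suppress=True)
T=load('top0');S=load('side0')
t=lambda u,v,o:(o[0]+(u+.5)/5-.5,o[1]+(v+.5)/5-.5)
s=lambda u,v,o:(o[0]+(u+.5)/6.25-.5,o[1]+(v+.5)/6.25-.5)
a=(336,285);b=(130,195);c=(350,210);d=(298,290)
tc=[(302,55),(371,153),(235,243),(167,148)]; sc=[(55,80),(135,46),(237,110),(153,152)]
P=[]
for p,q in zip(tc,sc):
    X,e=tri(T,t(*p,a),S,s(*q,c)); print('hub',X,e,'atz24',atz(T,t(*p,a),24)); P.append(atz(T,t(*p,a),24))
P=np.array(P); k=((P[2]+P[3])-(P[0]+P[1]))/2; print('yaw',np.arctan2(k[1],k[0]),'len',np.linalg.norm(k),np.linalg.norm(P[2]-P[3]),'ctr',P.mean(0))
kn=atz(T,t(76,280,a),54); print('knob',kn, tri(T,t(76,280,a),S,s(302,130,c)))
C,e=tri(T,t(207,213,b),S,s(197,182,d)); print('collar',C,e,atz(T,t(207,213,b),82),atz(S,s(197,182,d),82))
print('tip', tri(T,t(172,198,b),S,s(197,57,d)))
print('key top-view', atz(T,t(182,160,b),102), 'side bottom', atz(S,s(153,194,d),82), 'R/L', atz(S,s(132,195,d),82),atz(S,s(173,192,d),82))
E
```

```text
hub [ 480.  -187.6   26.1] 0.20530614703500405 atz24 [ 480.3 -188.    24. ]
hub [ 445.4 -217.8   25.8] 0.45869428051460437 atz24 [ 445.3 -218.1   24. ]
hub [ 404.1 -167.6   25.6] 0.7031392093259716 atz24 [ 404.4 -167.9   24. ]
hub [ 438.4 -138.3   22.4] 1.3752560227759218 atz24 [ 437.7 -138.1   24. ]
yaw 2.2661478539595414 len 65.15675945144599 44.64068084434905 ctr [ 441.9 -178.    24. ]
knob [ 383.3 -105.4   54. ] (array([ 382.7, -105.2,   55.8]), np.float64(1.3531792785298236))
collar [533.6 256.7  81.6] 0.0650678660935497 [533.6 256.6  82. ] [533.6 257.3  82. ]
tip (array([531.5, 253.5, 127.5]), np.float64(4.047238046955413))
key top-view [548.9 262.4 102. ] side bottom [546.6 263.3  82. ] R/L [552.9 264.   82. ] [540.6 262.1  82. ]
```

```bash
python3 - <<'E'
from h import *
T=load('top0');S=load('side0')
out=[]
for c,o,w,h,k in((T,(148,215),48,36,8.3),(S,(303,290),48,36,8.3)):
  row=[]
  for yaw in(0.2,0.36):
    im=cv2.resize(c['frame'][o[1]:o[1]+h,o[0]:o[0]+w,::-1],None,fx=k,fy=k,interpolation=cv2.INTER_CUBIC)
    Rz=np.array([[np.cos(yaw),-np.sin(yaw)],[np.sin(yaw),np.cos(yaw)]])
    def pl(pts,col,close=False):
      q=[]
      for x,y,z in pts:
        X=[*(Rz@[x,y]+[533.6,256.8]),z+82]; q.append((proj(c,X)-o+.5)*k)
      cv2.polylines(im,[np.int32(np.round(q))],close,col,1,cv2.LINE_AA)
    th=np.linspace(0,2*np.pi,60)
    pl([(30*np.cos(i),30*np.sin(i),0) for i in th],(0,255,255))
    pl([(9*np.cos(i),9*np.sin(i),29) for i in th],(255,255,0))
    pl([(4*np.cos(i),4*np.sin(i),45) for i in th],(255,255,0))
    for x in(9,20): pl([(x,-3.5,0),(x,-3.5,19),(x,0,23),(x,3.5,19),(x,3.5,0)],(0,255,0),True)
    pl([(9,3.5,0),(20,3.5,0)],(0,255,0)); pl([(9,0,23),(20,0,23)],(0,255,0))
    row.append(im)
  out.append(np.hstack(row))
cv2.imwrite('pics/ov.png',np.vstack(out))
# gearbox bolts direction
p=[atz(T,(130+u/5,195+v/5),70) for u,v in((98,65),(354,70))]
print(np.arctan2(*(p[0]-p[1])[[1,0]])-np.pi/2)
E
```

```text
0.0999628915923414
```

View pics/ov.png

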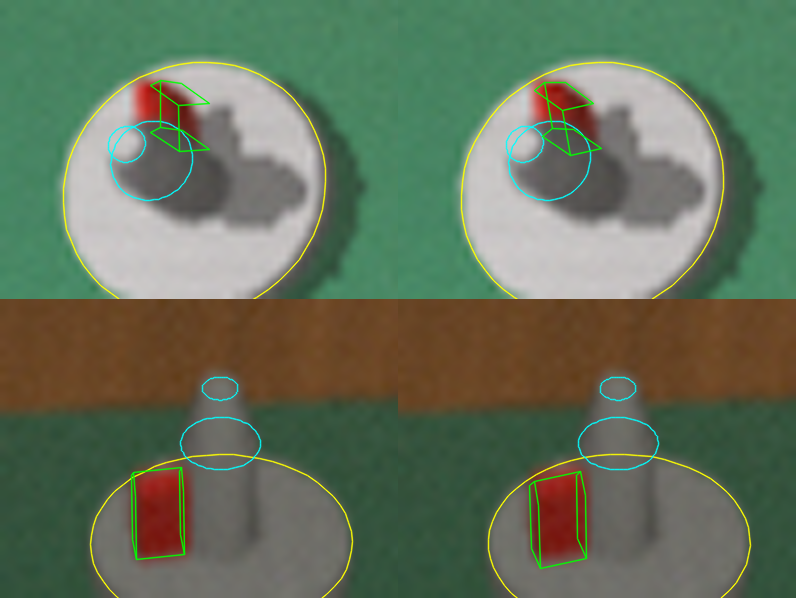

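The overlay puts the key yaw near 0.2–0.35 and leaves the axis about 2 mm unsure, so I'll do a silhouette fit.

```bash
cat > fit.py <<'E'
from h import *
from scipy.optimize import minimize
K=6
def masks(c,o,w,h):
    im=cv2.resize(c['frame'][o[1]:o[1]+h,o[0]:o[0]+w],None,fx=K,fy=K,interpolation=cv2.INTER_CUBIC)
    i=im.astype(float); mx=i.max(2);mn=i.min(2); sat=(mx-mn)/np.maximum(mx,1)
    red=(i[...,0]>1.7*np.maximum(i[...,1],i[...,2]))&(sat>.7)&(abs(i[...,1]-i[...,2])<30)
    return red.astype(np.float32),(sat<.22).astype(np.float32)
th=np.linspace(0,2*np.pi,48)
ring=lambda r,z:np.c_[r*np.cos(th),r*np.sin(th),0*th+z]
SH=np.vstack([ring(9,0),ring(9,29),ring(4,45)]); CO=np.vstack([ring(30,-12),ring(30,0)])
KEY=np.array([(x,y,z) for x in(9,20) for y,z in((-3.5,0),(-3.5,19),(0,23),(3.5,19),(3.5,0))])
def render(c,o,w,h,p,off):
    R=np.array([[np.cos(p[2]),-np.sin(p[2]),0],[np.sin(p[2]),np.cos(p[2]),0],[0,0,1]])
    def hull(P):
        q=np.array([proj(c,R@x+[p[0],p[1],82]) for x in P])+off
        q=((q-o+.5)*K*16).astype(np.int32); m=np.zeros((h*K,w*K),np.uint8)
        cv2.fillConvexPoly(m,cv2.convexHull(q),1,cv2.LINE_8,4); return m
    k,s,co=hull(KEY),hull(SH),hull(CO)
    k=k*(1-s); return k.astype(np.float32),(np.maximum(s,co)*(1-k)).astype(np.float32)
if __name__=='__main__':
    V=[(load('top0'),(140,208),64,52),(load('side0'),(300,286),64,54)]
    M=[masks(*v) for v in V]
    B=lambda m:cv2.GaussianBlur(m,(0,0),5)
    print([[m.sum()/36 for m in q] for q in M])
    def cost(p):
        e=0
        for v,m,off in zip(V,M,(p[3:5],p[5:7])):
            r=render(*v,p,off); e+=3*(B(r[0]-m[0])**2).sum()+(B(r[1]-m[1])**2).sum()
        return e/36+3*(p[3:]**2).sum()
    for y0 in(.1,.5):
        s=np.vstack([[533,256.5,y0,0,0,0,0]]*8)+np.vstack([np.zeros(7),np.diag([3,3,.2,1,1,1,1])])
        r=minimize(cost,s[0],method='Nelder-Mead',options=dict(initial_simplex=s,maxiter=600,xatol=.02,fatol=.05))
        print(r.fun,np.round(r.x,3))
    ims=[]
    for v,m,off in zip(V,M,(r.x[3:5],r.x[5:7])):
        q=render(*v,r.x,off); im=cv2.resize(v[0]['frame'][v[1][1]:v[1][1]+v[3],v[1][0]:v[1][0]+v[2],::-1],None,fx=K,fy=K)
        for a,col in((q[0],(255,255,0)),(q[1],(0,255,255))):
            cv2.drawContours(im,cv2.findContours(a.astype(np.uint8),0,1)[0],-1,col,1)
        ims.append(cv2.resize(im,(390,320)))
    cv2.imwrite('pics/fit.png',np.hstack(ims))
E
python3 fit.py
```

```text
[[np.float32(18.36111), np.float32(881.8889)], [np.float32(52.055557), np.float32(674.9722)]]
146.31451693530335 [ 5.33876e+02  2.56156e+02  4.10000e-01 -5.61000e-01 -2.71000e-01
  3.80000e-01 -6.57000e-01]
148.08750187300205 [ 5.34409e+02  2.57063e+02  4.11000e-01 -1.43000e-01  1.33000e-01
  6.88000e-01 -9.06000e-01]
```

View pics/fit.png

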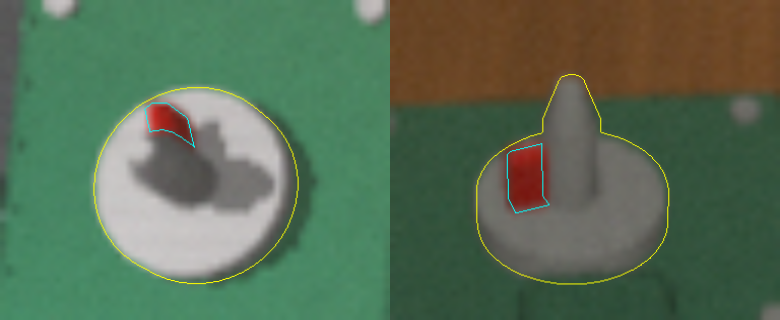

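The fit puts the shaft axis at (534, 256.5), with the key yaw about 0.3. The crank origin is at (443, -179), yaw 2.26, and its hub top reads about 25 mm, which agrees with the text. I'm moving now with tool yaw 2.26.

Call:
{"op": "jog_arm", "data": {
  "series": [
    [1, 1, 0, 0, 0, 0.6, 0.2],
    [1, 1, 0, 0, 0, 0.6, 0.2],
    [1, 1, 0, 0, 0, 0.6, 0.2],
    [1, 1, 0, 0, 0, 0.6, 0.2],
    [1, 1, 0, 0, 0, 0.6, 0.2],
    [1, 1, 0, 0, 0, 0.6, 0.2],
    [1, 1, 0, 0, 0, 0.6, 0.2],
    [1, 1, 0, 0, 0, 0.6, 0.2]
  ],
  "grip_force": 40
}}

```text
clock: 0.77
eef_pos: [321.0, -391.6, 213.2]
eef_rot: [-3.141, -0.0, 1.324]
wrist_force: [0.2, -0.2, 0.3]
finger_gap: 75.0
finger_force: 0.0
```

Call:
{"op": "jog_arm", "data": {
  "series": [
    [0.975, 1, -0.2, 0, 0, 0.6, 0.2],
    [0.975, 1, -0.2, 0, 0, 0.6, 0.2],
    [0.975, 1, -0.2, 0, 0, 0.6, 0.2],
    [0.975, 1, -0.2, 0, 0, 0.6, 0.2],
    [0.975, 1, -0.2, 0, 0, 0.6, 0.2],
    [0.975, 1, -0.2, 0, 0, 0.6, 0.2],
    [0.975, 1, -0.2, 0, 0, 0.6, 0.2],
    [0.975, 1, -0.2, 0, 0, 0.6, 0.2]
  ]
}}

```text
clock: 1.43
eef_pos: [437.9, -271.6, 189.1]
eef_rot: [-3.141, -0.001, 2.267]
wrist_force: [-0.8, -0.8, 0.7]
finger_gap: 75.4
finger_force: 0.0
```

Call:
{"op": "jog_arm", "data": {
  "series": [
    [0, 0.825, -0.6, 0, 0, 0, 0.2],
    [0, 0.825, -0.6, 0, 0, 0, 0.2],
    [0, 0.825, -0.6, 0, 0, 0, 0.2],
    [0, 0.825, -0.6, 0, 0, 0, 0.2],
    [0, 0.825, -0.6, 0, 0, 0, 0.2],
    [0, 0.825, -0.6, 0, 0, 0, 0.2]
  ]
}}

```text
clock: 1.93
eef_pos: [438.2, -173.5, 118.0]
eef_rot: [3.141, 0.001, 2.259]
wrist_force: [0.7, 0.2, 0.6]
finger_gap: 75.2
finger_force: 0.0
```

Call:
{"op": "jog_arm", "data": {
  "series": [
    [0, 0, -0.3, 0, 0, 0, 0.2],
    [0, 0, -0.6, 0, 0, 0, 0.2],
    [0, 0, -0.75, 0, 0, 0, 0.2],
    [0, 0, -0.85, 0, 0, 0, 0.2],
    [0, 0, -0.885, 0, 0, 0, 0.2],
    [0, 0, -0.885, 0, 0, 0, 0.2]
  ]
}}

```text
clock: 2.43
eef_pos: [437.9, -173.9, 11.1]
eef_rot: [-3.141, -0.0, 2.258]
wrist_force: [-0.4, 0.2, 0.1]
finger_gap: 74.9
finger_force: 0.0
```

Call:
{"op": "jog_arm", "data": {
  "series": [
    [0, 0, 0, 0, 0, 0, 0.6],
    [0, 0, 0, 0, 0, 0, 0.7],
    [0, 0, 0, 0, 0, 0, 0.7],
    [0, 0, 0, 0, 0, 0, 0.7],
    [0, 0, 0, 0, 0, 0, 0.7],
    [0, 0, 0, 0, 0, 0, 0.7]
  ]
}}

```text
clock: 2.93
eef_pos: [438.2, -173.1, 11.8]
eef_rot: [3.141, 0.001, 2.259]
wrist_force: [-1.5, -0.1, 5.4]
finger_gap: 45.7
finger_force: 39.9
```

Call:
{"op": "jog_arm", "data": {
  "series": [
    [0, 0, 0.3, 0, 0, 0, 0.7],
    [0, 0, 0.6, 0, 0, 0, 0.7],
    [0, 0, 0.9, 0, 0, 0, 0.7],
    [0, 0, 1, 0, 0, 0, 0.7],
    [0, 0, 1, 0, 0, 0, 0.7],
    [0, 0, 1, 0, 0, 0, 0.7]
  ]
}}

```text
clock: 3.43
eef_pos: [437.6, -172.9, 130.8]
eef_rot: [-3.142, -0.0, 2.259]
wrist_force: [-0.3, 0.2, -3.8]
finger_gap: 45.7
finger_force: 39.9
```

```bash
python3 - <<'E'
from h import *
t=snap('top','top1')['frame'][:,:,::-1]; s=snap('side','side1')['frame'][:,:,::-1]
def cr(im,x,y,w,h,k): return cv2.resize(im[y:y+h,x:x+w],None,fx=k,fy=k,interpolation=cv2.INTER_CUBIC)
cv2.imwrite('pics/held.png',np.hstack([cr(t,310,240,130,130,3),cr(s,340,110,130,130,3)]))
print(manip.read_state()['eef_pos'],manip.read_state()['wrist_force'])
E
```

```text
[ 437.02836881 -172.60677115  129.53622054] [-0.76098274  0.07697295 -3.28632491]
```

View pics/held.png

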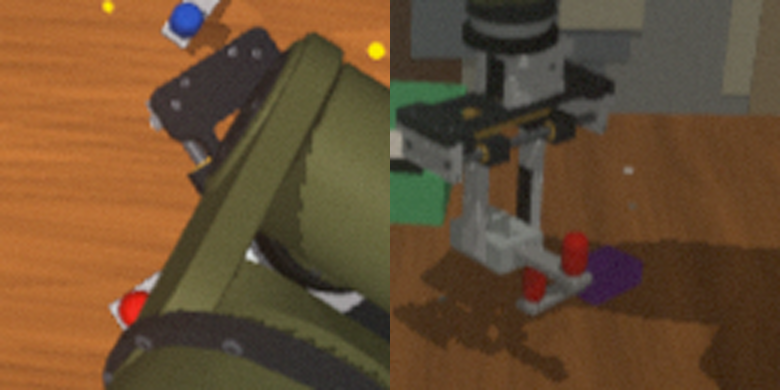

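The crank is held level. The knob is at top-crop (134,309) and side-crop (575,240). I'll check the grip offset along the crank.

```bash
python3 - <<'E'
from h import *
T=load('top1');S=load('side1')
f=lambda u,v,o:(o[0]+(u+.5)/3-.5,o[1]+(v+.5)/3-.5)
X,e=tri(T,f(134,308,(310,240)),S,f(185,239,(340,110)));print(X,e, X[:2]-[437.3,-172.8],np.hypot(*(X[:2]-[437.3,-172.8])))
E
```

```text
[ 381.7551955  -102.35562761  172.33345333] 0.6821523199004015 [-55.5448045   70.44437239] 89.70861111656161
```

Call:
{"op": "jog_arm", "data": {
  "series": [
    [0.05, 0.1, 0.16, 0, 0, -0.04, 0.7],
    [0.1, 0.25, 0.32, 0, 0, -0.1, 0.7],
    [0.15, 0.45, 0.32, 0, 0, -0.18, 0.7],
    [0.2, 0.7, 0.32, 0, 0, -0.26, 0.7],
    [0.215, 0.9, 0.32, 0, 0, -0.32, 0.7],
    [0.215, 0.9, 0.32, 0, 0, -0.32, 0.7]
  ]
}}

```text
clock: 4.03
eef_pos: [463.2, -61.7, 167.9]
eef_rot: [-3.139, -0.002, 1.751]
wrist_force: [-0.7, -1.0, -3.2]
finger_gap: 45.7
finger_force: 39.9
```

Call:
{"op": "jog_arm", "data": {
  "series": [
    [0.05, 0.2, 0, 0, 0, -0.06, 0.7],
    [0.1, 0.4, 0, 0, 0, -0.12, 0.7],
    [0.15, 0.6, 0, 0, 0, -0.18, 0.7],
    [0.2, 0.8, 0, 0, 0, -0.24, 0.7],
    [0.215, 0.9, 0, 0, 0, -0.3, 0.7],
    [0.215, 0.9, 0, 0, 0, -0.32, 0.7]
  ]
}}

```text
clock: 4.53
eef_pos: [489.1, 44.8, 167.8]
eef_rot: [-3.139, 0.001, 1.251]
wrist_force: [-0.1, -0.0, -2.3]
finger_gap: 45.7
finger_force: 39.9
```

Call:
{"op": "jog_arm", "data": {
  "series": [
    [0.05, 0.2, 0, 0, 0, -0.06, 0.7],
    [0.1, 0.4, 0, 0, 0, -0.12, 0.7],
    [0.15, 0.6, 0, 0, 0, -0.18, 0.7],
    [0.2, 0.8, 0, 0, 0, -0.24, 0.7],
    [0.215, 0.9, 0, 0, 0, -0.3, 0.7],
    [0.215, 0.9, 0, 0, 0, -0.32, 0.7]
  ]
}}

```text
clock: 5.03
eef_pos: [514.9, 152.8, 167.5]
eef_rot: [-3.14, 0.003, 0.748]
wrist_force: [0.4, -0.2, -3.0]
finger_gap: 45.6
finger_force: 39.9
```

Call:
{"op": "jog_arm", "data": {
  "series": [
    [0.05, 0.2, 0, 0, 0, -0.06, 0.7],
    [0.1, 0.4, 0, 0, 0, -0.12, 0.7],
    [0.15, 0.6, 0, 0, 0, -0.18, 0.7],
    [0.2, 0.8, 0, 0, 0, -0.24, 0.7],
    [0.21, 0.895, 0, 0, 0, -0.281, 0.7],
    [0.21, 0.895, 0, 0, 0, -0.281, 0.7],
    [0.21, 0.895, 0, 0, 0, -0.281, 0.7]
  ]
}}

```text
clock: 5.62
eef_pos: [539.9, 258.1, 167.7]
eef_rot: [3.141, 0.003, 0.312]
wrist_force: [-0.9, 0.5, -3.3]
finger_gap: 46.0
finger_force: 39.9
```

```bash
python3 - <<'E'
from h import *
t=snap('top','top2')['frame'][:,:,::-1]; s=snap('side','side2')['frame'][:,:,::-1]
def cr(im,x,y,w,h,k): return cv2.resize(im[y:y+h,x:x+w],None,fx=k,fy=k,interpolation=cv2.INTER_CUBIC)
cv2.imwrite('pics/over.png',np.hstack([cr(t,110,140,130,130,3),cr(s,265,220,130,130,3)]))
r=manip.read_state();print(r['eef_pos'],r['eef_rot'],r['wrist_force'],r['moment'],r['clock'])
E
```

```text
[540.19744129 257.41637734 168.61540437] [3.14128829e+00 1.78057551e-03 3.11037986e-01] [ 0.43271139  0.46475143 -2.95302468] [-0.02116416 -0.02349882  0.04100115] 5.7167
```

View pics/over.png

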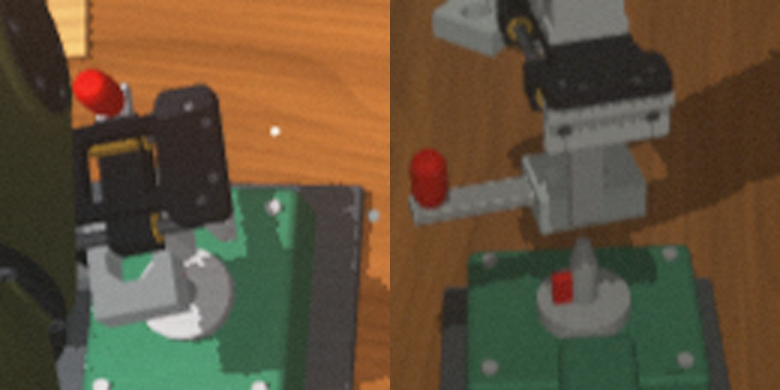

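Hub is above the shaft and arm points along the key side. Now I descend in stages, watching the force.

Call:
{"op": "jog_arm", "data": {
  "series": [
    [0, 0, -0.1, 0, 0, 0, 0.7],
    [0, 0, -0.2, 0, 0, 0, 0.7],
    [0, 0, -0.25, 0, 0, 0, 0.7],
    [0, 0, -0.29, 0, 0, 0, 0.7],
    [0, 0, -0.33, 0, 0, 0, 0.7],
    [0, 0, -0.37, 0, 0, 0, 0.7],
    [0, 0, -0.37, 0, 0, 0, 0.7]
  ]
}}

```text
clock: 6.3
eef_pos: [540.1, 258.2, 124.2]
eef_rot: [3.142, 0.001, 0.309]
wrist_force: [0.4, 0.2, -3.3]
finger_gap: 45.6
finger_force: 39.9
```

Call:
{"op": "jog_arm", "data": {
  "series": [
    [0, 0, -0.03, 0, 0, 0, 0.7],
    [0, 0, -0.05, 0, 0, 0, 0.7],
    [0, 0, -0.07, 0, 0, 0, 0.7],
    [0, 0, -0.09, 0, 0, 0, 0.7],
    [0, 0, -0.09, 0, 0, 0, 0.7]
  ]
}}

```text
clock: 6.72
eef_pos: [540.3, 258.3, 113.9]
eef_rot: [3.141, 0.001, 0.309]
wrist_force: [0.3, 0.3, -3.6]
finger_gap: 45.5
finger_force: 39.9
```

Call:
{"op": "jog_arm", "data": {
  "series": [
    [0, 0, -0.03, 0, 0, 0, 0.7],
    [0, 0, -0.05, 0, 0, 0, 0.7],
    [0, 0, -0.07, 0, 0, 0, 0.7],
    [0, 0, -0.07, 0, 0, 0, 0.7]
  ]
}}

```text
clock: 7.05
eef_pos: [540.2, 258.3, 105.4]
eef_rot: [3.142, 0.001, 0.309]
wrist_force: [-0.1, -0.0, -3.1]
finger_gap: 45.5
finger_force: 39.9
```

Call:
{"op": "jog_arm", "data": {
  "series": [
    [0, 0, -0.03, 0, 0, 0, 0.7],
    [0, 0, -0.05, 0, 0, 0, 0.7],
    [0, 0, -0.07, 0, 0, 0, 0.7],
    [0, 0, -0.085, 0, 0, 0, 0.7],
    [0, 0, -0.085, 0, 0, 0, 0.7]
  ]
}}

```text
clock: 7.47
eef_pos: [540.3, 258.3, 95.3]
eef_rot: [3.142, 0.001, 0.309]
wrist_force: [0.5, 0.2, -2.9]
finger_gap: 45.7
finger_force: 39.9
```

Free of contact well below the key top, so the key is in the keyway. Lowering to the collar in 1 mm steps.

Call:
{"op": "jog_arm", "data": {
  "series": [
    [0, 0, -0.007, 0, 0, 0, 0.7],
    [0, 0, -0.012, 0, 0, 0, 0.7],
    [0, 0, -0.012, 0, 0, 0, 0.7]
  ]
}}

```text
clock: 7.72
eef_pos: [540.4, 258.4, 94.4]
eef_rot: [3.142, -0.0, 0.309]
wrist_force: [0.1, 0.7, -3.2]
finger_gap: 45.8
finger_force: 39.9
```

Call:
{"op": "jog_arm", "data": {
  "series": [
    [0, 0, -0.004, 0, 0, 0, 0.7],
    [0, 0, -0.008, 0, 0, 0, 0.7],
    [0, 0, -0.008, 0, 0, 0, 0.7]
  ]
}}

```text
clock: 7.97
eef_pos: [540.5, 258.4, 93.9]
eef_rot: [3.142, -0.0, 0.309]
wrist_force: [-2.1, -1.0, 1.1]
finger_gap: 45.5
finger_force: 39.9
```

Contact at z 93.9, as expected. Opening gently, then retreating upwards.

Call:
{"op": "jog_arm", "data": {
  "series": [
    [0, 0, -0.002, 0, 0, 0, 0.7],
    [0, 0, -0.002, 0, 0, 0, 0.45],
    [0, 0, -0.002, 0, 0, 0, 0.35],
    [0, 0, -0.002, 0, 0, 0, 0.25],
    [0, 0, 0, 0, 0, 0, 0.2],
    [0, 0, 0, 0, 0, 0, 0.2]
  ]
}}

```text
clock: 8.47
eef_pos: [540.5, 258.4, 93.4]
eef_rot: [-3.142, -0.0, 0.309]
wrist_force: [-0.4, 0.3, -0.9]
finger_gap: 73.8
finger_force: 0.0
```

Call:
{"op": "jog_arm", "data": {
  "series": [
    [0, 0, 0.1, 0, 0, 0, 0.2],
    [0, 0, 0.3, 0, 0, 0, 0.2],
    [0, 0, 0.6, 0, 0, 0, 0.2],
    [0, 0, 1, 0, 0, 0, 0.2],
    [0, 0, 1, 0, 0, 0, 0.2],
    [0, 0, 1, 0, 0, 0, 0.2]
  ]
}}

```text
clock: 8.97
eef_pos: [541.4, 258.8, 217.5]
eef_rot: [-3.141, -0.006, 0.309]
wrist_force: [-0.1, 0.2, -0.4]
finger_gap: 75.1
finger_force: 0.0
```

Call:
{"op": "jog_arm", "data": {
  "series": [
    [-0.9, -1, 0.3, 0, 0, 0, 0.2],
    [-0.9, -1, 0.3, 0, 0, 0, 0.2],
    [-0.9, -1, 0.3, 0, 0, 0, 0.2],
    [-0.9, -1, 0.3, 0, 0, 0, 0.2],
    [-0.9, -1, 0.3, 0, 0, 0, 0.2],
    [-0.9, -1, 0.3, 0, 0, 0, 0.2]
  ]
}}

```text
clock: 9.47
eef_pos: [431.8, 137.5, 249.6]
eef_rot: [3.142, -0.001, 0.308]
wrist_force: [0.3, -0.7, -0.1]
finger_gap: 75.1
finger_force: 0.0
```

Call:
{"op": "jog_arm", "data": {
  "series": [
    [-0.1, -1, 0, 0, 0, 0, 0.2],
    [-0.1, -1, 0, 0, 0, 0, 0.2],
    [-0.1, -1, 0, 0, 0, 0, 0.2],
    [-0.1, -1, 0, 0, 0, 0, 0.2],
    [-0.1, -1, 0, 0, 0, 0, 0.2],
    [-0.1, -1, 0, 0, 0, 0, 0.2]
  ]
}}

```text
clock: 9.97
eef_pos: [420.8, 18.9, 248.7]
eef_rot: [-3.141, 0.001, 0.309]
wrist_force: [0.1, 0.8, 0.1]
finger_gap: 75.1
finger_force: 0.0
```

```bash
python3 - <<'E'
from h import *
t=snap('top','top3')['frame'][:,:,::-1]; s=snap('side','side3')['frame'][:,:,::-1]
def cr(im,x,y,w,h,k): return cv2.resize(im[y:y+h,x:x+w],None,fx=k,fy=k,interpolation=cv2.INTER_CUBIC)
cv2.imwrite('pics/done.png',np.hstack([cr(t,110,140,100,130,4),cr(s,260,260,100,130,4)]))
print(manip.read_state()['clock'])
E
```

```text
10.0667
```

View pics/done.png

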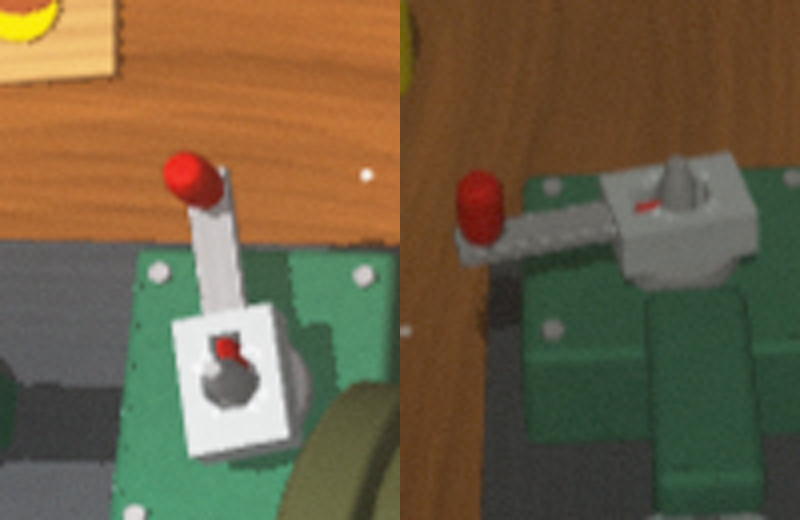

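The hub sits flat on the collar. The key is in the keyway at (228,347), the shaft shows through the bore at (230,382), and the gripper is clear. Handing in.

```bash
python3 -c "
from cell import manip
print(manip.sign_off())"
```

```text
the job is handed in; nothing more can be done
None
```

The red-knobbed crank is on the drive shaft with its keyway over the key and its hub flat on the collar; I let go, moved the gripper clear, and handed the job in at about 10 s.

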